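Tip a drive module up into its bench cradle

TASK

Stand the drive module up in its bench cradle so that its underside looks out over the rails: first slide it, still lying flat on the two rails, back until its back edge sits squarely against the fence. Then get under its front edge between the rails and tip it up, its back edge staying down on the rails by the fence, and press it against the fence until it stands plumb and both sprung roller catches have snapped down in front of it. Leave it latched and let go, without disturbing the things lying around.

Things in the scene. Friction and masses are not known exactly. Their poses are not given: they have to be found in the camera images.
- module_center (a point): the drive module: loose flat die-cast unit, 112 mm front to back, 216 mm wide, 28 mm thick, 0.45 to 0.7 kg, too wide to grasp from above. Its rim is 18 mm thick; the 10 mm cover raised on top is set in 9 mm from the front and 5 mm from the back edge. This point is its middle, 14 mm above its underside; x points from front edge to back edge, y along its width, z out of the cover (up while it lies flat)
- back_edge (a point): middle of the module's lower back edge (at its underside), axes as module_center: the edge on the fence's side, on which it pivots
- front_edge (a point): middle of the module's lower front edge (at its underside), axes as module_center: the edge away from the fence, to get under and lift. At the start it is 40 mm above the bench, with nothing beneath it between the rails
- fence_foot (a point): cradle, fixed to the bench; this point is on the flat front face of its fence, mid-width, level with the rail tops (40 mm above the bench). x points square into the fence (ahead and to the robot's left), y along it, z up. The fence is an aluminium frame 204 mm wide, solid up to 20 mm and from 75 to 105 mm above the rail tops. The upright module stands on the rails, cover on the fence, underside at x = -28 mm, top at z = 112 mm
- left_rail (a point): middle of the left rail's top, 90 mm in front of the fence, axes as fence_foot. The rail is 16 mm wide, 40 mm high, runs 180 mm out from the fence (its -x), 85 mm to +y of the cradle's middle; the module lies on it and slides with friction
- right_rail (a point): the same for the right rail, 85 mm to -y of the cradle's middle. Between the rails only bare bench, a gap of 154 mm
- catch_left (a joint): sprung catch at the +y end of the fence, a steel arm over the top of the fence with a roller at its end: angle in rad, 0 = down (at rest), up to 0.45 as its end is lifted; a spring holds it down
- catch_right (a joint): the catch at the -y end, likewise
- catch_left_nose (a point): middle of the left catch's black free-turning roller, 16 mm in diameter, 18 mm wide. At rest it is 36 mm in front of the fence and 116 mm above the rail tops, so it reaches 4 mm below the top edge of the upright module. The edge, pushed towards the fence as the module comes upright, lifts the roller by itself (3 to 5 N a catch); it then drops in front of the module
- catch_right_nose (a point): the same for the right catch; the rollers are 85 mm to +y and -y of the cradle's middle
- electric_driver: black electric screwdriver, 201 x 37 x 42 mm, on the bench at the robot's left of the cradle; leave alone. Origin under its middle
- fan: small black axial fan, 60 x 60 x 26 mm with a lead, on the bench well to the robot's right; leave alone
- screw_dish: small white dish of screws, 42 mm across, 17 mm high, on the bench to the robot's right; leave alone

How it is judged:
On the way, in this order (a step that is already met when the one before it is completed fails the run):
1. the module lies flat on the rails with its back edge square against the fence (within 5 mm and 0.06 rad) (x of back_edge in the frame of fence_foot above -0.005 m and angle between the y axis of module_center and the y axis of fence_foot, either way round below 0.06 rad and angle between module_center's own z axis and vertical below 0.08 rad), for 0.1 s.
2. the module is half-way up (its underside 35 to 70 degrees from level), its back edge on the rails and near the fence (angle between module_center's own z axis and vertical between 0.61 and 1.22 rad and z of back_edge in the frame of fence_foot below 0.01 m and x of back_edge in the frame of fence_foot above -0.05 m), for 0.05 s.
At the end, for the whole second after the job is handed in: the module stands upright on its back edge on the rails (within 4 degrees), cover against the fence (underside within 6 mm of its home place at the top, 10 mm at the foot) and square to it (0.06 rad), both catches are down (below 0.04 rad) in front of it, and it is at rest (angle between module_center's own z axis and vertical between 1.5 and 1.64 rad and z of front_edge in the frame of fence_foot above 0.105 m and x of front_edge in the frame of fence_foot above -0.034 m and x of back_edge in the frame of fence_foot above -0.038 m and z of back_edge in the frame of fence_foot below 0.006 m and angle between the y axis of module_center and the y axis of fence_foot, either way round below 0.06 rad and value of joint each of catch_left, catch_right below 0.04 rad and linear speed of drive_module below 0.02 m/s); the robot touches nothing.
It fails at once if the module's back edge is lifted more than 20 mm off the rails, or it falls off them (z of back_edge in the frame of fence_foot above 0.02 m or z of back_edge in the frame of fence_foot below -0.012 m).
It fails at once if the driver, the fan or the dish is moved more than 20 mm (distance of any of electric_driver, fan, screw_dish from where it was at the start of the episode above 0.02 m).
It also fails if it takes over 59 s, if anything falls off the work surface, if the arm or the gripper's body presses on something with over 40 N, if the wrist force passes 120 N, or if a joint passes its speed limit or range.

ROBOT

A 7-joint arm with a two-finger parallel gripper is mounted at the origin on a cart in front of the work surface, level with it; the furniture and walls round the work are solid. World frame = base frame: x ahead of the robot, y to its left, z up, the work surface at z = 0. Lengths are in m, angles in rad, forces in N, time in s.
With the tool pointing down it reaches from about 0.4 to 0.9 m from the base axis. Payload 5.6 kg.
Tool frame: the origin (TCP) lies on the centre line of the jaws, within the pads' length; the fingertips stand 8 mm ahead of it and the grasp point (between the pads) lies 11 mm behind it; z points along the fingers, y is the line along which they close (so a half turn about z gives the same grasp; the last joint's range is limited). The gripper opens to 92 mm and grips with 3 to 60 N. Pads are 20 mm wide; open, the fingers measure 128 mm over their backs; the gripper's body (75 mm by 189 mm) begins 69 mm behind the grasp point.
Start: joints at [1.086, 0.468, -0.012, 1.603, 0.006, 1.071, -0.056], TCP at [0.278, -0.588, 0.223] pointing down, gripper open.
Joint ranges: [-2.53, 2.53], [-0.31, 2.02], [-1.57, 1.55], [0.28, 2.44], [-1.29, 4.43], [0.15, 1.84], [-2.92, 2.92]. Speed limits (rad/s): [2.57, 2.57, 3.14, 3.14, 3.14, 3.14, 3.14].

INTERFACE

Orientations are given as a unit quaternion [w, x, y, z].
In Python, from cell import read_state, snapshot, camera_info, finish_job, search_frame, outline_of, place_of gives the robot as it stands. The module is installed in compiled form; this text tells all that it offers.
- The arm moves only by the tool drive_tool, never from a script. Its argument "moves" is a list of rows, each an object of numbers: "x", "y", "z": the shift along the tool's x, y, z normalised to -1 to 1, where 1 is 5 cm; "ax", "ay", "az": the turn, a rotation vector about the tool's x, y, z normalised to -1 to 1, where 1 is 8 degrees. In form: [{"x": .., "y": .., "z": .., "ax": .., "ay": .., "az": ..}, ...]. A call has 1 to 12 rows; each row shifts and turns the commanded pose from where the row before left it, along the tool's axes as they then stand; what a row does not reach is not made up. A row lasts 1/10 s, in which the tool goes at most 50 mm and 8.59 degrees, less where a joint would pass 70% of its speed; a pose out of reach is approached as far as the arm can. A call with a number of a shift or a turn outside -1 to 1 is refused whole. A call with a gripper value outside its range is refused whole. "jaw" is the closure, from 0 (fully open) to 1 (shut), set as the call begins (left out, the last holds). The fingers move at their own pace and stop on an object; "newtons" is the grip in N (left out, the last holds). Time passes only in rows, so rows that do not move let the fingers close. It gives the time, the measured TCP pose, the force, the opening and the grip force at its end, in the units of the state.
- read_state(): the state, without advancing time (a new reading comes with each control period).
- snapshot(name): name is "scene" or "top"; returns the picture (400x640x3 uint8, blue, green, red); there is no depth.
- camera_info(name): a dict with "camera_matrix" (3x3 intrinsics, pixels), "origin" and "attitude" of the camera in the world. Camera axes: x right, y down, z forward; pixel columns grow to the right and rows downward; lengths in m; the calibration is good to about 2 mm. A picture is of the moment at which its call begins. camera_info takes no time and is no camera call.
- finish_job(): hands the job in; it is judged then, once.
Trained networks look in the newest picture that a camera, given by its name, has taken for a name from the list of things; names that differ only in an ending like _2 or _b are one class to them, and where a whole thing is asked for, a point or a joint stands for the part that bears it (a point fixed in the world has none). Each returns a list of dicts, best first, with "score" (0 to 1); they miss things now and then, are a little off and sometimes report something else, mostly with a low value. They report only what shows in the picture. A call takes as long as a camera call.
- search_frame(camera, label): "xyz" ([x, y, z] in m, in the coordinates of the camera as it stood for that picture, good to about 4 mm: the middle of the surface that is visible of it).
- outline_of(camera, label): "region" (400x640 bool, what is visible of it).
- place_of(camera, label): "xyz" ([x, y, z] in m, in the coordinates of the camera as it stood for that picture, good to about 4 mm: a listed point, or the origin of a listed thing).
The state is a dict: "clock": time; "joint_positions": joint angles; "qd": joint speeds; "tau": joint torques, N m; "ee_pos": TCP position; "tool_rot": TCP orientation; "force": force on the tool from outside, world axes, zero at the start; "ft_torque": the same for the moment, N m; "gripper_width": finger opening in m; "grasp_force": force on a finger pad.
Only numpy, scipy, OpenCV 4.12 (cv2) and the standard library are available. Lean on these libraries where they do the work, as an engineer would, in place of code of your own. Each camera call takes 0.05 s, during which the arm holds its last target. There are 200 camera calls.

## Working session

There is one attempt and no reset: what is moved stays moved. The work goes in short steps, Python scripts to look and compute and a tool call to move; the robot and the scene stay as the last step left them, time stands still between calls to the robot, and variables do not carry over. Pictures are saved under pics/ and viewed, at most 10 in all, crops included, and the job is handed in when it is done.

Besides the shell and the picture viewer there is one more tool, called after ">>>" by a JSON object that holds its "fn" and its "kwargs". drive_tool: Moves the arm, as the interface text tells. Its arguments: {"type":"object","properties":{"moves":{"type":"array","items":{"type":"object","properties":{"x":{"type":"number"},"y":{"type":"number"},"z":{"type":"number"},"ax":{"type":"number"},"ay":{"type":"number"},"az":{"type":"number"}}}},"jaw":{"type":"number"},"newtons":{"type":"number"}},"required":["moves"]}

```bash
mkdir -p pics; cat > h.py <<'E'
import numpy as np, cv2
from cell import *
from scipy.spatial.transform import Rotation as R
np.set_printoptions(precision=4,suppress=True)
def q2R(q): q=np.array(q); return R.from_quat([q[1],q[2],q[3],q[0]]).as_matrix() if q.size==4 else q
def cam(c):
    i=camera_info(c); return np.array(i["camera_matrix"]),np.array(i["origin"]),q2R(i["attitude"])
def w(c,p):
    K,o,A=cam(c); return o+A@np.array(p)
def look(labels,cams=("scene","top"),f=place_of,n=1):
    for c in cams:
        snapshot(c)
        for l in labels:
            try:
                for r in f(c,l)[:n]: print(c,l,w(c,r["xyz"]),round(r["score"],2))
            except Exception as e: print(c,l,e)
def st():
    s=read_state(); print("t",s["clock"],"p",np.array(s["ee_pos"]),"F",np.array(s["force"])); print(q2R(s["tool_rot"]),s["gripper_width"]); return s
E
python3 - <<'E'
from h import *
st()
print(camera_info("scene"),camera_info("top"))
look(["module_center","back_edge","front_edge","fence_foot","left_rail","right_rail","catch_left_nose","catch_right_nose","electric_driver","fan","screw_dish"])
cv2.imwrite("pics/s0.png",snapshot("scene"));cv2.imwrite("pics/t0.png",snapshot("top"))
st()
E
```

```text
t 0.0 p [ 0.2776 -0.5871  0.2217] F [0.309  0.6823 0.1306]
[[ 0.904   0.4276 -0.0009]
 [ 0.4276 -0.904   0.0015]
 [-0.0002 -0.0017 -1.    ]] 0.09192071781103366
{'camera_matrix': array([[502.6487,   0.    , 320.391 ],
       [  0.    , 502.6487, 207.1539],
       [  0.    ,   0.    ,   1.    ]]), 'origin': array([0.0759, 0.7853, 1.1451]), 'attitude': array([ 0.0803, -0.2163,  0.9067, -0.3532])} {'camera_matrix': array([[394.975 ,   0.    , 315.2597],
       [  0.    , 394.975 , 198.9906],
       [  0.    ,   0.    ,   1.    ]]), 'origin': array([ 0.4268, -0.0884,  1.1691]), 'attitude': array([-0.0385,  0.7075, -0.7055,  0.0153])}
scene module_center [ 0.5292 -0.0333  0.0504] 0.67
scene front_edge [ 0.5041 -0.084   0.0344] 0.57
scene fence_foot [0.5531 0.0447 0.0368] 0.92
scene left_rail [ 0.4455 -0.0028  0.0356] 0.9
scene right_rail [ 0.5962 -0.0751  0.0378] 0.93
scene electric_driver [ 0.4875  0.2747 -0.0016] 0.59
scene fan [ 0.3836 -0.4497 -0.0007] 0.62
scene screw_dish [ 0.3859 -0.3476  0.0024] 0.57
top module_center [ 0.5236 -0.0339  0.0494] 0.82
top back_edge [0.5451 0.0228 0.0393] 0.96
top front_edge [ 0.507  -0.0868  0.043 ] 0.98
top fence_foot [0.551  0.0456 0.0399] 0.8
top left_rail [0.5522 0.0475 0.0378] 0.23
top catch_left_nose [0.4635 0.05   0.1562] 0.45
top catch_right_nose [ 0.6202 -0.023   0.1577] 0.38
top screw_dish [ 0.3898 -0.3442 -0.0045] 0.69
t 1.3 p [ 0.2779 -0.5876  0.2226] F [0.0187 0.5554 0.1519]
[[ 0.904   0.4275 -0.    ]
 [ 0.4275 -0.904  -0.    ]
 [-0.      0.     -1.    ]] 0.09201025711470842
```

View pics/s0.png

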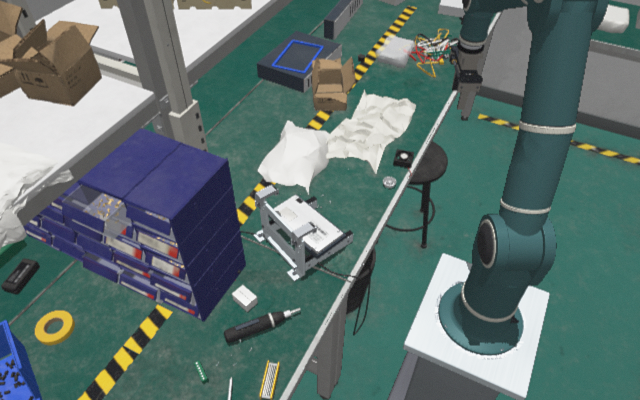

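View pics/t0.png

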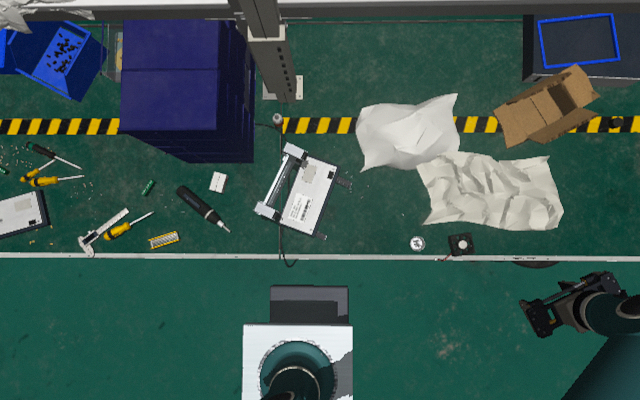

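Scene view: the cradle sits at about (300,235) with the fence on the upper left, the driver at (260,325), dish at (390,182) and fan at (403,157). Top view: the module is at about (305,195), slightly yawed and about 2 cm from the fence, and the space in front of it is free. The fence heading comes out at about 65° and the fence foot at about (0.553, 0.045). First I'll align the tool yaw.

>>> {"fn": "drive_tool", "kwargs": {"moves": [{"az":-0.5},{"az":-0.5},{"az":-0.5},{"az":-0.5},{"az":-0.5},{"az":-0.5},{"az":-0.5},{"az":-0.5},{"az":-0.5},{"az":-0.5},{"az":0},{"az":0}], "jaw": 0.15}}

```text
invalid input at $.moves[0]: expected keys x, y, z, ax, ay, az
```

>>> {"fn": "drive_tool", "kwargs": {"moves": [{"x":0.7},{"x":0.9},{"x":0.9},{"x":0.9},{"x":0.9},{"x":0.9},{"x":0.9},{"x":0.9},{"x":0.9},{"x":0.9},{"x":0.8},{"x":0}]}}

```text
invalid input at $.moves[0]: expected keys x, y, z, ax, ay, az
```

```bash
cat >> h.py <<'E'
F=np.array([0.553,0.0445,0.04]); H=np.radians(64.9)
A=np.array([[np.cos(H),-np.sin(H),0],[np.sin(H),np.cos(H),0],[0,0,1]])
def fr(p): return A.T@(np.array(p)-F)
def fst():
    s=read_state(); Rt=A.T@q2R(s["tool_rot"]); z=Rt[:,2]
    print("t",round(s["clock"],2),"rel mm",1000*fr(s["ee_pos"]),"tilt",np.degrees(np.arctan2(z[0],-z[2])).round(1),"side",np.degrees(z[1]).round(1),"yaw",np.degrees(np.arctan2(Rt[0,1],-Rt[1,1])).round(1),"F",A.T@np.array(s["force"]),"q",np.array(s["joint_positions"]),"w",s["gripper_width"])
def lk(labels,n=3,cams=("scene","top")):
    for c in cams:
        d={l:[] for l in labels}
        for k in range(n):
            snapshot(c)
            for l in labels:
                r=place_of(c,l)
                if r and r[0]["score"]>.3: d[l].append(fr(w(c,r[0]["xyz"]))*1000)
        for l in labels:
            if d[l]: print(c,l,np.mean(d[l],0),"sd",np.std(d[l],0))
E
python3 - <<'E'
from h import *
lk(["module_center","back_edge","front_edge","fence_foot","left_rail","right_rail","catch_left_nose","catch_right_nose"],2)
fst()
E
```

```text
scene module_center [-81.8971 -11.0455  12.6041] sd [0.0632 1.1202 0.9981]
scene back_edge [-27.9741  -6.2835   0.7225] sd [0.1407 0.2199 0.4657]
scene front_edge [-137.0858  -10.2183   -3.4582] sd [0. 0. 0.]
scene fence_foot [ 2.1     0.0629 -6.3757] sd [1.5281 0.9617 0.7432]
scene left_rail [-88.4982  77.7193  -2.1786] sd [2.5971 0.949  0.412 ]
scene right_rail [-89.8192 -89.5934  -4.4143] sd [1.3981 0.4136 0.5803]
top module_center [-80.9372 -10.3522  13.4015] sd [0.0563 0.073  0.5514]
top back_edge [-25.2064  -0.7615  -0.3193] sd [0.6951 0.5194 0.179 ]
top front_edge [-141.4469  -14.2087    1.5234] sd [0.1063 0.4802 0.2839]
top fence_foot [0.7354 1.6902 1.7103] sd [1.7519 0.3506 0.5296]
top left_rail [-31.8055  81.4479 119.6185] sd [0. 0. 0.]
top catch_left_nose [-58.3028  37.5312  63.3455] sd [25.2856 45.3412 49.6971]
top catch_right_nose [-56.3832 -48.6346  65.1531] sd [25.6629 39.4931 52.2384]
t 3.1 rel mm [-689.1305  -18.9693  182.5783] tilt -0.0 side 0.0 yaw -39.6 F [-0.0962  1.2833  0.4959] q [ 1.086   0.4675 -0.0116  1.6027  0.006   1.0715 -0.0563] w 0.09198576700249186
```

>>> {"fn": "drive_tool", "kwargs": {"moves": [{"x":0,"y":0,"z":0,"ax":0,"ay":0,"az":-0.5},{"x":0,"y":0,"z":0,"ax":0,"ay":0,"az":-0.5},{"x":0,"y":0,"z":0,"ax":0,"ay":0,"az":-0.5},{"x":0,"y":0,"z":0,"ax":0,"ay":0,"az":-0.5},{"x":0,"y":0,"z":0,"ax":0,"ay":0,"az":-0.5},{"x":0,"y":0,"z":0,"ax":0,"ay":0,"az":-0.5},{"x":0,"y":0,"z":0,"ax":0,"ay":0,"az":-0.5},{"x":0,"y":0,"z":0,"ax":0,"ay":0,"az":-0.5},{"x":0,"y":0,"z":0,"ax":0,"ay":0,"az":-0.5},{"x":0,"y":0,"z":0,"ax":0,"ay":0,"az":-0.45},{"x":0,"y":0,"z":0,"ax":0,"ay":0,"az":0}], "jaw": 0.15}}

```text
clock: 4.2
ee_pos: [0.2778, -0.5876, 0.2226]
tool_rot: [0.0, 0.844, 0.537, 0.0]
force: [0.2, 0.4, 0.2]
gripper_width: 0.0779
grasp_force: 0.0
```

>>> {"fn": "drive_tool", "kwargs": {"moves": [{"x":0.6,"y":0,"z":0,"ax":0,"ay":0,"az":0},{"x":0.9,"y":0,"z":0,"ax":0,"ay":0,"az":0},{"x":0.9,"y":0,"z":0,"ax":0,"ay":0,"az":0},{"x":0.9,"y":0,"z":0,"ax":0,"ay":0,"az":0},{"x":0.9,"y":0,"z":0,"ax":0,"ay":0,"az":0},{"x":0.9,"y":0,"z":0,"ax":0,"ay":0,"az":0},{"x":0.9,"y":0,"z":0,"ax":0,"ay":0,"az":0},{"x":0.9,"y":0,"z":0,"ax":0,"ay":0,"az":0},{"x":0.9,"y":0,"z":0,"ax":0,"ay":0,"az":0},{"x":0.9,"y":0,"z":0,"ax":0,"ay":0,"az":0},{"x":0.6,"y":0,"z":0,"ax":0,"ay":0,"az":0},{"x":0.4,"y":0,"z":0,"ax":0,"ay":0,"az":0}]}}

```text
clock: 5.4
ee_pos: [0.4846, -0.1455, 0.2229]
tool_rot: [0.0, 0.843, 0.537, 0.0]
force: [-0.1, -0.2, 0.6]
gripper_width: 0.0782
grasp_force: 0.0
```

```bash
python3 -c "
from h import *
fst()"
```

```text
t 5.4 rel mm [-201.1064  -18.6695  182.9284] tilt 0.0 side -0.0 yaw 0.1 F [-0.2573 -0.0301  0.6169] q [ 0.5708  0.2577 -0.3997  1.9294  0.1193  0.9765 -0.3203] w 0.07823766307935846
```

>>> {"fn": "drive_tool", "kwargs": {"moves": [{"x":0,"y":-0.15,"z":0.6,"ax":0,"ay":0,"az":0},{"x":0,"y":0,"z":0.8,"ax":0,"ay":0,"az":0},{"x":0,"y":0,"z":0.8,"ax":0,"ay":0,"az":0},{"x":0,"y":0,"z":0.7,"ax":0,"ay":0,"az":0},{"x":0,"y":0,"z":0.48,"ax":0,"ay":0,"az":0},{"x":0.3,"y":0,"z":0,"ax":0,"ay":0,"az":0},{"x":0.2,"y":0,"z":0,"ax":0,"ay":0,"az":0},{"x":0.1,"y":0,"z":0,"ax":0,"ay":0,"az":0},{"x":0.1,"y":0,"z":0,"ax":0,"ay":0,"az":0},{"x":0.1,"y":0,"z":0,"ax":0,"ay":0,"az":0},{"x":0.1,"y":0,"z":0,"ax":0,"ay":0,"az":0}]}}

```text
clock: 6.5
ee_pos: [0.4964, -0.1044, 0.0543]
tool_rot: [0.001, 0.844, 0.536, 0.0]
force: [0.2, 1.2, -0.9]
gripper_width: 0.0784
grasp_force: 0.0
```

>>> {"fn": "drive_tool", "kwargs": {"moves": [{"x":0.1,"y":0,"z":0,"ax":0,"ay":0,"az":0},{"x":0.1,"y":0,"z":0,"ax":0,"ay":0,"az":0},{"x":0.1,"y":0,"z":0,"ax":0,"ay":0,"az":0},{"x":0.1,"y":0,"z":0,"ax":0,"ay":0,"az":0},{"x":0.06,"y":0,"z":0,"ax":0,"ay":0,"az":0},{"x":0,"y":0,"z":0,"ax":0,"ay":0,"az":0}]}}

```text
clock: 7.1
ee_pos: [0.5047, -0.0845, 0.0535]
tool_rot: [0.0, 0.844, 0.537, -0.001]
force: [-2.2, -2.6, 3.0]
gripper_width: 0.0782
grasp_force: 2.1
```

```bash
python3 -c "
from h import *
fst()
lk(['module_center','back_edge','front_edge','fence_foot'],2)
fst()"
```

```text
t 7.1 rel mm [-137.302   -11.0093   13.518 ] tilt -0.1 side 0.1 yaw -0.0 F [-3.33    0.8838  2.9754] q [ 0.3638  0.5182 -0.324   2.0352  0.2735  0.6308 -0.5814] w 0.07815367282789608
scene module_center [-69.3693 -14.9175  10.8479] sd [0.57   0.8906 0.1641]
scene back_edge [-13.9582 -11.7548   0.1391] sd [1.1355 0.5903 0.9924]
scene front_edge [-123.5959  -13.4537   -3.576 ] sd [0. 0. 0.]
scene fence_foot [ 1.2125 -1.431  -2.6313] sd [0.0071 0.4949 0.0866]
top module_center [-69.4352 -12.1318  10.9535] sd [0.6325 0.5361 1.5149]
top back_edge [-12.781   -7.9734  -0.0525] sd [0.7166 0.1438 1.1015]
top fence_foot [ 2.832   1.5779 -2.769 ] sd [1.4813 0.1786 1.0857]
t 8.1 rel mm [-137.2696  -11.022    13.4675] tilt -0.1 side 0.1 yaw -0.0 F [-4.9266  1.3808  2.9076] q [ 0.3644  0.5183 -0.3244  2.0354  0.2732  0.6302 -0.5811] w 0.07850223444188856
```

>>> {"fn": "drive_tool", "kwargs": {"moves": [{"x":0.1,"y":0,"z":0,"ax":0,"ay":0,"az":0},{"x":0.1,"y":0,"z":0,"ax":0,"ay":0,"az":0},{"x":0.04,"y":0,"z":0,"ax":0,"ay":0,"az":0},{"x":0,"y":0,"z":0,"ax":0,"ay":0,"az":0}]}}

```text
clock: 8.5
ee_pos: [0.5107, -0.0726, 0.0535]
tool_rot: [-0.0, 0.844, 0.537, -0.0]
force: [-2.4, -1.5, 1.2]
gripper_width: 0.0781
grasp_force: 1.5
```

>>> {"fn": "drive_tool", "kwargs": {"moves": [{"x":0.04,"y":0,"z":0,"ax":0,"ay":0,"az":0},{"x":0,"y":0,"z":0,"ax":0,"ay":0,"az":0}]}}

```text
clock: 8.7
ee_pos: [0.5116, -0.0709, 0.0535]
tool_rot: [-0.0, 0.844, 0.536, 0.0]
force: [-0.9, -4.0, -0.0]
gripper_width: 0.0781
grasp_force: 1.7
```

>>> {"fn": "drive_tool", "kwargs": {"moves": [{"x":0.04,"y":0,"z":0,"ax":0,"ay":0,"az":0},{"x":0,"y":0,"z":0,"ax":0,"ay":0,"az":0}]}}

```text
clock: 8.9
ee_pos: [0.5119, -0.0699, 0.0535]
tool_rot: [0.0, 0.844, 0.536, -0.001]
force: [-2.4, -5.2, 1.5]
gripper_width: 0.0781
grasp_force: 2.9
```

>>> {"fn": "drive_tool", "kwargs": {"moves": [{"x":0.04,"y":0,"z":0,"ax":0,"ay":0,"az":0},{"x":0,"y":0,"z":0,"ax":0,"ay":0,"az":0}]}}

```text
clock: 9.1
ee_pos: [0.5119, -0.0697, 0.0535]
tool_rot: [0.0, 0.844, 0.536, -0.002]
force: [-4.7, -8.6, 4.2]
gripper_width: 0.0781
grasp_force: 4.9
```

```bash
python3 -c "
from h import *
fst()
lk(['module_center','back_edge','front_edge','fence_foot'],2)
"
```

```text
t 9.1 rel mm [-120.8639  -11.2387   13.4548] tilt -0.2 side 0.1 yaw -0.1 F [-9.8096  0.6294  4.2384] q [ 0.3308  0.5245 -0.3226  2.0233  0.2752  0.6375 -0.6143] w 0.07810562466149855
scene module_center [-56.1291 -14.1914  11.0923] sd [0.6788 0.2162 2.342 ]
scene back_edge [  0.327  -15.0429   1.0274] sd [0.6508 0.4783 0.9863]
scene front_edge [-110.5235   -9.4721   -2.7829] sd [0.7093 0.2546 0.0454]
scene fence_foot [-0.1309 -0.1774 -6.8935] sd [1.4245 0.9381 0.0767]
top module_center [-54.6067 -14.7186  11.2654] sd [1.0438 3.0225 0.4502]
top back_edge [  3.0635 -11.2499  -0.4421] sd [0.7278 1.3112 0.9764]
top fence_foot [1.1089 2.6399 0.3767] sd [0.5148 0.6228 1.5715]
```

>>> {"fn": "drive_tool", "kwargs": {"moves": [{"x":-0.3,"y":0,"z":0,"ax":0,"ay":0,"az":0},{"x":-0.8,"y":-0.1,"z":0,"ax":0,"ay":0,"az":0},{"x":-0.9,"y":0,"z":-0.6,"ax":0,"ay":0,"az":0},{"x":-0.7,"y":0,"z":-0.9,"ax":0,"ay":0,"az":0},{"x":0,"y":0,"z":-0.3,"ax":0,"ay":0,"az":0},{"x":0,"y":0,"z":0,"ax":0,"ay":0,"az":0}], "jaw": 0.3}}

```text
clock: 10.7
ee_pos: [0.4567, -0.1816, 0.1382]
tool_rot: [0.002, 0.844, 0.536, 0.002]
force: [0.9, 0.7, 0.2]
gripper_width: 0.0646
grasp_force: 0.0
```

>>> {"fn": "drive_tool", "kwargs": {"moves": [{"x":0,"y":0,"z":0,"ax":0,"ay":0.5,"az":0},{"x":0,"y":0,"z":0,"ax":0,"ay":0.5,"az":0},{"x":0,"y":0,"z":0,"ax":0,"ay":0.5,"az":0},{"x":0,"y":0,"z":0,"ax":0,"ay":0.5,"az":0},{"x":0,"y":0,"z":0,"ax":0,"ay":0.5,"az":0},{"x":0,"y":0,"z":0,"ax":0,"ay":0.5,"az":0},{"x":0,"y":0,"z":0,"ax":0,"ay":0.5,"az":0},{"x":0,"y":0,"z":0,"ax":0,"ay":0.5,"az":0},{"x":0,"y":0,"z":0,"ax":0,"ay":0,"az":0}]}}

```text
clock: 11.6
ee_pos: [0.454, -0.181, 0.1338]
tool_rot: [-0.149, 0.812, 0.514, 0.233]
force: [0.1, 0.2, 0.6]
gripper_width: 0.0646
grasp_force: 0.0
```

```bash
python3 -c "
from h import *
fst()
lk(['module_center','back_edge','front_edge','left_rail','right_rail'],2)
"
```

```text
t 11.6 rel mm [-246.2378   -6.0024   93.7731] tilt 32.1 side 0.0 yaw -0.2 F [ 0.1965 -0.0277  0.5702] q [ 1.1654  0.5243 -0.6285  2.0165 -0.355   0.8113  0.4096] w 0.0645909348333242
scene module_center [-54.2975 -15.6952  13.7627] sd [1.3095 1.0989 1.1886]
scene back_edge [  2.9609 -14.2741   0.1236] sd [0. 0. 0.]
scene front_edge [-108.1776  -11.101    -2.6898] sd [1.1803 1.3283 0.1327]
scene left_rail [-88.6879  80.3865  -2.0781] sd [1.9338 0.0533 0.2875]
scene right_rail [-88.7984 -90.1635  -3.7775] sd [2.1871 1.9681 0.0538]
top module_center [-55.0395 -13.3087  13.9704] sd [0.9052 0.1442 0.1866]
top back_edge [  4.9707 -11.1241   0.2716] sd [0.054  0.0128 0.2047]
top front_edge [-113.9164  -11.4279    1.2254] sd [0.1568 1.0512 1.7735]
top left_rail [-86.1593  83.8098  -3.301 ] sd [1.3301 0.7839 1.029 ]
top right_rail [-89.0113 -87.3647  -1.2193] sd [0.103  0.2228 0.0689]
```

>>> {"fn": "drive_tool", "kwargs": {"moves": [{"x":0,"y":0,"z":0,"ax":0,"ay":0.5,"az":0},{"x":0,"y":0,"z":0,"ax":0,"ay":0.5,"az":0},{"x":0,"y":0,"z":0,"ax":0,"ay":0.5,"az":0},{"x":0,"y":0,"z":0,"ax":0,"ay":0.5,"az":0},{"x":0,"y":0,"z":0,"ax":0,"ay":0.5,"az":0},{"x":0,"y":0,"z":0,"ax":0,"ay":0.5,"az":0},{"x":0,"y":0,"z":0,"ax":0,"ay":0.5,"az":0},{"x":0,"y":0,"z":0,"ax":0,"ay":0,"az":0}]}}

```text
clock: 13.6
ee_pos: [0.4539, -0.1818, 0.134]
tool_rot: [-0.269, 0.732, 0.463, 0.422]
force: [-1.3, -0.1, 0.3]
gripper_width: 0.0643
grasp_force: 0.0
```

```bash
python3 -c "
from h import *
fst()
cv2.imwrite('pics/s1.png',cv2.resize(snapshot('scene')[100:300,180:500],(800,500)))
"
```

```text
t 13.6 rel mm [-246.9723   -6.289    94.0084] tilt 60.1 side -0.1 yaw -0.2 F [-0.6846  1.1286  0.3334] q [ 1.4165  0.8411 -0.7381  1.9387 -0.5394  0.9974  0.7234] w 0.06431586523134632
```

View pics/s1.png

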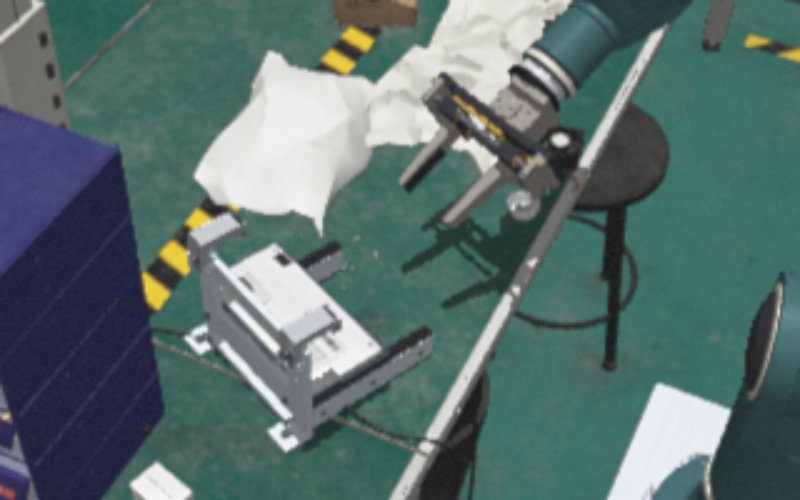

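>>> {"fn": "drive_tool", "kwargs": {"moves": [{"x":-0.36,"y":0,"z":0.54,"ax":0,"ay":0,"az":0},{"x":-0.36,"y":0,"z":0.54,"ax":0,"ay":0,"az":0},{"x":-0.36,"y":0,"z":0.54,"ax":0,"ay":0,"az":0},{"x":-0.3,"y":0,"z":0.45,"ax":0,"ay":0,"az":0},{"x":-0.06,"y":0,"z":0.08,"ax":0,"ay":0,"az":0},{"x":0,"y":0,"z":0,"ax":0,"ay":0,"az":0}]}}

```text
clock: 14.25
ee_pos: [0.4792, -0.1281, 0.0202]
tool_rot: [-0.269, 0.73, 0.465, 0.422]
force: [-0.7, -0.1, 0.5]
gripper_width: 0.0645
grasp_force: 0.0
```

```bash
python3 -c "
from h import *
fst()
"
```

```text
t 14.25 rel mm [-187.6461   -6.3534  -19.8162] tilt 60.0 side 0.1 yaw 0.1 F [-0.4075  0.582   0.5277] q [ 1.3098  1.0571 -0.7056  1.9621 -0.5367  0.7604  0.8238] w 0.06448045726182515
```

>>> {"fn": "drive_tool", "kwargs": {"moves": [{"x":0.19,"y":0,"z":0.35,"ax":0,"ay":0,"az":0},{"x":0.19,"y":0,"z":0.35,"ax":0,"ay":0,"az":0},{"x":0.19,"y":0,"z":0.35,"ax":0,"ay":0,"az":0},{"x":0.19,"y":0,"z":0.36,"ax":0,"ay":0,"az":0},{"x":0,"y":0,"z":0,"ax":0,"ay":0,"az":0}]}}

```text
clock: 14.75
ee_pos: [0.5135, -0.0545, 0.0196]
tool_rot: [-0.268, 0.729, 0.466, 0.422]
force: [-0.4, -0.5, 0.6]
gripper_width: 0.0641
grasp_force: 0.0
```

```bash
cat > plan.py <<'E'
from h import *
import sys
# plan.py phi0-list: targets TCP for each phi with tilt t, contact s behind tip, half thickness hf
def tgt(phi,t,s,hf=10):
    p,t=np.radians([phi,t]); xb=-max(18*np.sin(p),28*np.sin(p)-5*np.cos(p))
    E=np.array([xb-112*np.cos(p),112*np.sin(p)]); n=np.array([np.cos(t),np.sin(t)]); d=np.array([np.sin(t),-np.cos(t)])
    return E-hf*n+(s-8)*d
def rows(seq,start=None):
    s=read_state(); r=fr(s["ee_pos"])*1000; z=(A.T@q2R(s["tool_rot"]))[:,2]
    P=np.array([r[0],r[2]]); T=np.degrees(np.arctan2(z[0],-z[2]))
    if start is not None: P,T=start
    for (phi,t,sb) in seq:
        Q=tgt(phi,t,sb); D=Q-P; a=np.radians(T)  # shift along tool axes as they stand
        tx=D[0]*np.cos(a)+D[1]*np.sin(a); tz=D[0]*np.sin(a)-D[1]*np.cos(a)
        print(phi,t,"tcp",Q.round(1),"x %.2f z %.2f ay %.2f"%(tx/50,tz/50,(t-T)/8)); P,T=Q,t
E
python3 -c "
from plan import *
fst()
rows([(0,60,20),(5,60,20),(10,60,20),(15,59,20),(20,58,20),(25,57,20),(30,54,20),(35,50,20),(40,46,20),(45,41,20),(50,36,20),(55,31,20),(60,26,20),(65,21,20),(70,17,20),(75,14,20),(80,12,20),(85,10,20),(90,8,20)])
"
```

```text
t 14.75 rel mm [-106.3985   -6.2282  -20.4325] tilt 60.0 side 0.1 yaw 0.2 F [-0.6156  0.0987  0.6109] q [ 1.2229  1.0908 -0.7776  2.0138 -0.6059  0.6051  0.8169] w 0.06413220672722765
0 60 tcp [-106.6  -14.7] x 0.10 z -0.06 ay -0.01
5 60 tcp [-107.8   -4.9] x 0.16 z -0.12 ay 0.00
10 60 tcp [-108.     4.8] x 0.16 z -0.10 ay 0.00
15 59 tcp [-107.7   14.2] x 0.17 z -0.09 ay -0.12
20 58 tcp [-106.5   23.5] x 0.17 z -0.07 ay -0.12
25 57 tcp [-104.5   32.4] x 0.17 z -0.06 ay -0.12
30 54 tcp [-102.8   40.9] x 0.16 z -0.06 ay -0.38
35 50 tcp [-100.9   48.9] x 0.15 z -0.06 ay -0.50
40 46 tcp [-98.3  56.5] x 0.15 z -0.06 ay -0.50
45 41 tcp [-95.1  63.6] x 0.15 z -0.05 ay -0.62
50 36 tcp [-91.3  70.2] x 0.15 z -0.05 ay -0.62
55 31 tcp [-86.7  76.3] x 0.15 z -0.05 ay -0.62
60 26 tcp [-81.5  81.8] x 0.15 z -0.04 ay -0.62
65 21 tcp [-75.6  86.7] x 0.15 z -0.04 ay -0.62
70 17 tcp [-69.   90.8] x 0.15 z -0.03 ay -0.50
75 14 tcp [-61.5  94.1] x 0.16 z -0.02 ay -0.38
80 12 tcp [-53.4  96.5] x 0.17 z -0.01 ay -0.25
85 10 tcp [-45.  98.] x 0.17 z 0.01 ay -0.25
90 8 tcp [-36.2  98.7] x 0.17 z 0.02 ay -0.25
```

>>> {"fn": "drive_tool", "kwargs": {"moves": [{"x":0.1,"y":0,"z":-0.06,"ax":0,"ay":0,"az":0},{"x":0.08,"y":0,"z":-0.06,"ax":0,"ay":0,"az":0},{"x":0.08,"y":0,"z":-0.06,"ax":0,"ay":0,"az":0},{"x":0.08,"y":0,"z":-0.05,"ax":0,"ay":0,"az":0},{"x":0.08,"y":0,"z":-0.05,"ax":0,"ay":0,"az":0},{"x":0,"y":0,"z":0,"ax":0,"ay":0,"az":0}]}}

```text
clock: 15.35
ee_pos: [0.5123, -0.0597, 0.0422]
tool_rot: [-0.267, 0.732, 0.465, 0.421]
force: [-1.9, -4.3, -4.1]
gripper_width: 0.0642
grasp_force: 2.6
```

```bash
python3 -c "
from plan import *
fst()
lk(['module_center','back_edge','front_edge'],2)
"
```

```text
t 15.35 rel mm [-111.5707   -7.3568    2.2103] tilt 59.8 side -0.1 yaw -0.1 F [-4.6659 -0.1028 -4.1287] q [ 1.2363  1.0405 -0.7898  2.0241 -0.6147  0.6307  0.7901] w 0.06422482099446505
scene module_center [-56.6561 -14.9441  18.2357] sd [1.0717 0.3177 0.6368]
scene back_edge [ -0.3987 -15.1469   0.229 ] sd [0.4916 0.2924 0.7299]
scene front_edge [-110.9529  -11.8714   10.633 ] sd [0.6468 0.4002 1.4453]
top module_center [-54.2428 -13.304   19.4383] sd [1.3798 0.1524 0.9594]
top back_edge [  1.0296 -10.2109   0.8793] sd [0.2829 0.6265 0.7194]
top front_edge [-116.824   -11.6495   14.1518] sd [2.286  0.527  1.2416]
```

>>> {"fn": "drive_tool", "kwargs": {"moves": [{"x":0.09,"y":0,"z":-0.04,"ax":0,"ay":-0.06,"az":0},{"x":0.09,"y":0,"z":-0.04,"ax":0,"ay":-0.06,"az":0},{"x":0.09,"y":0,"z":-0.03,"ax":0,"ay":-0.06,"az":0},{"x":0.09,"y":0,"z":-0.03,"ax":0,"ay":-0.06,"az":0},{"x":0.09,"y":0,"z":-0.03,"ax":0,"ay":-0.06,"az":0},{"x":0.09,"y":0,"z":-0.03,"ax":0,"ay":-0.06,"az":0},{"x":0.08,"y":0,"z":-0.03,"ax":0,"ay":-0.2,"az":0},{"x":0.08,"y":0,"z":-0.03,"ax":0,"ay":-0.2,"az":0},{"x":0,"y":0,"z":0,"ax":0,"ay":0,"az":0}]}}

```text
clock: 17.05
ee_pos: [0.5157, -0.0512, 0.0801]
tool_rot: [-0.242, 0.752, 0.479, 0.382]
force: [-0.4, -3.9, -1.5]
gripper_width: 0.0644
grasp_force: 1.7
```

```bash
python3 -c "
from plan import *
fst()
lk(['module_center','back_edge','front_edge'],2)
"
```

```text
t 17.05 rel mm [-102.463    -6.8342   40.1344] tilt 53.8 side -0.0 yaw 0.0 F [-3.7055 -1.3323 -1.4704] q [ 1.1815  0.8778 -0.7963  2.0579 -0.6261  0.6201  0.6803] w 0.06436073285899928
scene module_center [-48.8219 -16.1359  37.7882] sd [0.5545 0.4248 0.217 ]
scene back_edge [ -6.0475 -18.9324   0.8784] sd [0. 0. 0.]
scene front_edge [-103.8749  -12.4168   51.712 ] sd [0.4787 0.8294 1.777 ]
top module_center [-47.9083 -14.3641  37.2501] sd [0.918  0.8046 0.4526]
top back_edge [-1.8346 -3.5852 -0.5168] sd [2.6459 6.059  0.5832]
top front_edge [-107.5284   -9.0171   53.3177] sd [0.5893 1.3901 0.7126]
```

Right on plan (about 28°, back edge down). Continuing to about 65°.

>>> {"fn": "drive_tool", "kwargs": {"moves": [{"x":0.08,"y":0,"z":-0.03,"ax":0,"ay":-0.25,"az":0},{"x":0.08,"y":0,"z":-0.03,"ax":0,"ay":-0.25,"az":0},{"x":0.08,"y":0,"z":-0.03,"ax":0,"ay":-0.25,"az":0},{"x":0.08,"y":0,"z":-0.03,"ax":0,"ay":-0.25,"az":0},{"x":0.08,"y":0,"z":-0.03,"ax":0,"ay":-0.3,"az":0},{"x":0.08,"y":0,"z":-0.03,"ax":0,"ay":-0.3,"az":0},{"x":0.08,"y":0,"z":-0.03,"ax":0,"ay":-0.3,"az":0},{"x":0.08,"y":0,"z":-0.02,"ax":0,"ay":-0.3,"az":0},{"x":0.08,"y":0,"z":-0.02,"ax":0,"ay":-0.3,"az":0},{"x":0.08,"y":0,"z":-0.02,"ax":0,"ay":-0.3,"az":0},{"x":0,"y":0,"z":0,"ax":0,"ay":0,"az":0}]}}

```text
clock: 18.95
ee_pos: [0.5233, -0.0315, 0.1175]
tool_rot: [-0.146, 0.811, 0.519, 0.229]
force: [0.2, -0.8, 0.6]
gripper_width: 0.0645
grasp_force: 0.5
```

```bash
python3 -c "
from plan import *
fst()
lk(['module_center','back_edge','front_edge'],2)
rows([(60,26,20),(65,21,20),(70,17,20),(75,14,20),(80,12,20),(85,10,20),(90,8,20)])
"
```

```text
t 18.95 rel mm [-81.4757  -5.3155  77.4907] tilt 31.5 side 0.1 yaw 0.3 F [-0.6705 -0.5251  0.6291] q [ 0.8114  0.5154 -0.5997  2.0704 -0.4746  0.6009  0.2439] w 0.06452680023229534
scene module_center [-35.7966 -12.7617  50.8371] sd [0.1733 1.1487 0.4306]
scene back_edge [-18.4478 -14.8649  -0.2217] sd [0.0846 0.3646 1.2579]
scene front_edge [-78.8625 -10.5194  89.6654] sd [1.1553 1.0604 0.2082]
top module_center [-37.7862 -13.21    52.9679] sd [1.3915 1.1014 1.1071]
top back_edge [-51.1392  36.8752  -0.7948] sd [32.8162 47.2186  2.8865]
top front_edge [-83.4687 -10.5898  94.3356] sd [0.3295 2.0853 1.8623]
60 26 tcp [-81.5  81.8] x 0.09 z -0.07 ay -0.69
65 21 tcp [-75.6  86.7] x 0.15 z -0.04 ay -0.62
70 17 tcp [-69.   90.8] x 0.15 z -0.03 ay -0.50
75 14 tcp [-61.5  94.1] x 0.16 z -0.02 ay -0.38
80 12 tcp [-53.4  96.5] x 0.17 z -0.01 ay -0.25
85 10 tcp [-45.  98.] x 0.17 z 0.01 ay -0.25
90 8 tcp [-36.2  98.7] x 0.17 z 0.02 ay -0.25
```

>>> {"fn": "drive_tool", "kwargs": {"moves": [{"x":0.06,"y":0,"z":-0.04,"ax":0,"ay":-0.35,"az":0},{"x":0.06,"y":0,"z":-0.03,"ax":0,"ay":-0.35,"az":0},{"x":0.08,"y":0,"z":-0.02,"ax":0,"ay":-0.3,"az":0},{"x":0.08,"y":0,"z":-0.02,"ax":0,"ay":-0.3,"az":0},{"x":0.08,"y":0,"z":-0.02,"ax":0,"ay":-0.25,"az":0},{"x":0.08,"y":0,"z":-0.01,"ax":0,"ay":-0.25,"az":0},{"x":0.08,"y":0,"z":-0.01,"ax":0,"ay":-0.2,"az":0},{"x":0.08,"y":0,"z":-0.01,"ax":0,"ay":-0.2,"az":0},{"x":0,"y":0,"z":0,"ax":0,"ay":0,"az":0}]}}

```text
clock: 20.65
ee_pos: [0.5332, -0.0135, 0.1348]
tool_rot: [-0.064, 0.838, 0.533, 0.101]
force: [-1.2, -3.3, 1.5]
gripper_width: 0.0643
grasp_force: 1.8
```

```bash
python3 -c "
from plan import *
fst()
lk(['module_center','back_edge','front_edge','catch_left_nose','catch_right_nose'],1)
rows([(75,14,20),(80,12,20),(85,10,20),(90,8,20)])
cv2.imwrite('pics/s2.png',cv2.resize(snapshot('scene')[150:300,220:420],(800,600)))
"
```

```text
t 20.65 rel mm [-60.9429  -6.715   94.7856] tilt 13.7 side -0.0 yaw -0.0 F [-3.48   -0.2696  1.5217] q [ 0.392   0.3921 -0.3534  2.0101 -0.1447  0.6788 -0.2601] w 0.06425177395979251
scene module_center [-24.9498 -19.3185  54.6725] sd [0. 0. 0.]
scene back_edge [-24.6161 -15.1918   0.6937] sd [0. 0. 0.]
scene front_edge [-51.7842 -10.3078 102.2223] sd [0. 0. 0.]
scene catch_right_nose [-426.6826  -15.2514  -42.6993] sd [0. 0. 0.]
top module_center [-22.3091 -12.6348  53.6476] sd [0. 0. 0.]
top back_edge [-21.0749 -10.6944   0.1337] sd [0. 0. 0.]
top front_edge [-54.2891 -10.1735 110.0245] sd [0. 0. 0.]
top catch_left_nose [-32.6472  84.2816 121.1159] sd [0. 0. 0.]
top catch_right_nose [-30.9166 -89.9887 122.6998] sd [0. 0. 0.]
75 14 tcp [-61.5  94.1] x -0.04 z 0.01 ay 0.01
80 12 tcp [-53.4  96.5] x 0.17 z -0.01 ay -0.25
85 10 tcp [-45.  98.] x 0.17 z 0.01 ay -0.25
90 8 tcp [-36.2  98.7] x 0.17 z 0.02 ay -0.25
```

View pics/s2.png

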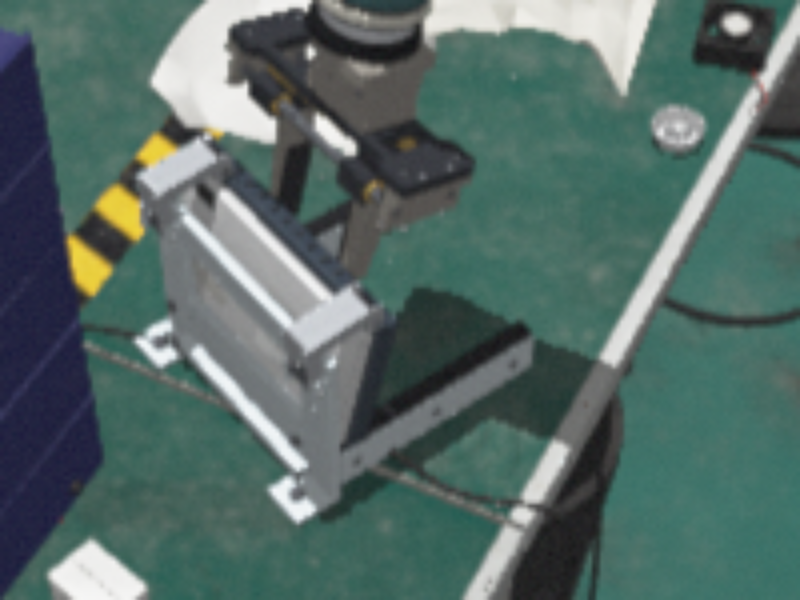

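>>> {"fn": "drive_tool", "kwargs": {"moves": [{"x":0.08,"y":0,"z":0,"ax":0,"ay":-0.1,"az":0},{"x":0.08,"y":0,"z":0,"ax":0,"ay":-0.1,"az":0},{"x":0.08,"y":0,"z":0.01,"ax":0,"ay":-0.1,"az":0},{"x":0.08,"y":0,"z":0.01,"ax":0,"ay":-0.1,"az":0},{"x":0,"y":0,"z":0,"ax":0,"ay":0,"az":0}]}}

```text
clock: 21.8
ee_pos: [0.5408, 0.0045, 0.1376]
tool_rot: [-0.05, 0.839, 0.536, 0.079]
force: [-0.4, -1.1, 0.6]
gripper_width: 0.0644
grasp_force: 0.0
```

>>> {"fn": "drive_tool", "kwargs": {"moves": [{"x":0.06,"y":0,"z":0.02,"ax":0,"ay":-0.1,"az":0},{"x":0.06,"y":0,"z":0.02,"ax":0,"ay":-0.1,"az":0},{"x":0.04,"y":0,"z":0.01,"ax":0,"ay":0,"az":0},{"x":0,"y":0,"z":0,"ax":0,"ay":0,"az":0}]}}

```text
clock: 22.2
ee_pos: [0.5429, 0.0082, 0.1362]
tool_rot: [-0.042, 0.841, 0.535, 0.065]
force: [-4.3, -5.8, 5.2]
gripper_width: 0.064
grasp_force: 3.6
```

```bash
python3 -c "
from plan import *
fst()
lk(['module_center','back_edge','front_edge','catch_left_nose','catch_right_nose'],2)
"
```

```text
t 22.2 rel mm [-37.1092  -6.2529  96.1723] tilt 8.9 side 0.1 yaw -0.0 F [-7.1123  1.4181  5.2445] q [ 0.2543  0.3983 -0.3003  1.9718 -0.0381  0.7197 -0.4305] w 0.06404561374767427
scene module_center [-12.5841 -17.1349  56.477 ] sd [0.5017 1.2083 0.4726]
scene back_edge [-26.0408 -14.5129   2.1758] sd [0.0035 1.3858 0.6534]
scene front_edge [-23.1922 -11.1862 109.7436] sd [1.0388 0.8968 1.5441]
```

>>> {"fn": "drive_tool", "kwargs": {"moves": [{"x":0.05,"y":0,"z":0.01,"ax":0,"ay":0,"az":0},{"x":0.03,"y":0,"z":0,"ax":0,"ay":0,"az":0},{"x":0,"y":0,"z":0,"ax":0,"ay":0,"az":0}]}}

```text
clock: 23.7
ee_pos: [0.543, 0.0086, 0.1361]
tool_rot: [-0.042, 0.842, 0.534, 0.063]
force: [-9.0, -13.0, 11.1]
gripper_width: 0.0646
grasp_force: 8.0
```

```bash
python3 -c "
from plan import *
fst()
cv2.imwrite('pics/s3.png',cv2.resize(snapshot('scene')[170:270,240:370],(780,600)))
"
```

```text
t 23.7 rel mm [-36.7509  -6.2233  96.0597] tilt 8.7 side 0.1 yaw -0.1 F [-15.5788   2.6912  11.0919] q [ 0.249   0.3993 -0.2974  1.9695 -0.0337  0.7235 -0.4385] w 0.06459458074976578
```

View pics/s3.png

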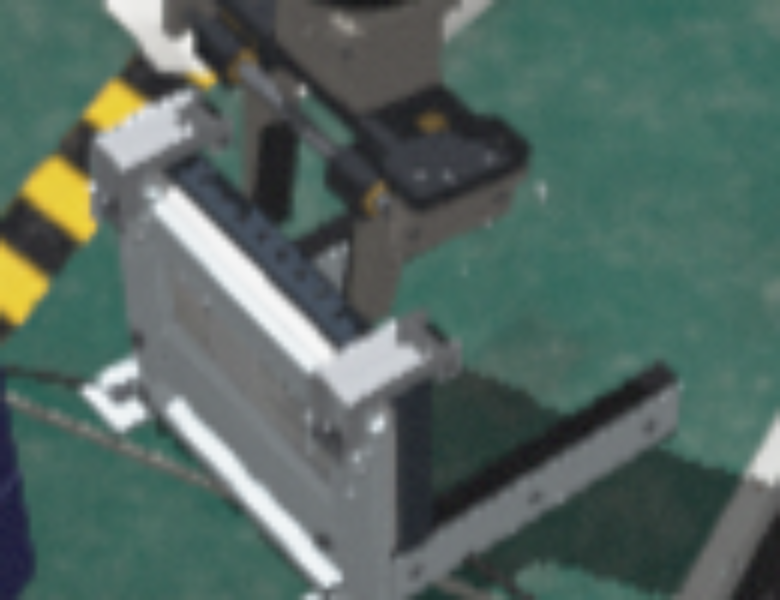

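The module stands plumb against the fence and both roller ends project in front of it (about (440,350) and (215,130)). Backing off now.

>>> {"fn": "drive_tool", "kwargs": {"moves": [{"x":-0.1,"y":0,"z":0,"ax":0,"ay":0,"az":0},{"x":-0.2,"y":0,"z":0,"ax":0,"ay":0,"az":0},{"x":-0.4,"y":0,"z":0,"ax":0,"ay":0,"az":0},{"x":-0.7,"y":0,"z":-0.2,"ax":0,"ay":0,"az":0},{"x":-0.8,"y":0,"z":-0.4,"ax":0,"ay":0,"az":0},{"x":-0.8,"y":0,"z":-0.4,"ax":0,"ay":0,"az":0},{"x":-0.5,"y":0,"z":-0.2,"ax":0,"ay":0,"az":0},{"x":0,"y":0,"z":0,"ax":0,"ay":0,"az":0}]}}

```text
clock: 24.55
ee_pos: [0.4674, -0.1555, 0.1686]
tool_rot: [-0.041, 0.843, 0.532, 0.067]
force: [0.6, 0.3, 0.3]
gripper_width: 0.0646
grasp_force: 0.0
```

```bash
python3 -c "
from plan import *
fst()
lk(['module_center','back_edge','front_edge','catch_left_nose','catch_right_nose','fence_foot'],2)
look(['electric_driver','fan','screw_dish'],('scene',))
a=cv2.resize(snapshot('scene')[170:270,240:370],(520,400),interpolation=cv2.INTER_CUBIC)
b=cv2.resize(snapshot('top')[140:240,240:310],(280,400),interpolation=cv2.INTER_CUBIC)
cv2.imwrite('pics/s4.png',np.hstack([a,b]))
"
```

```text
t 24.55 rel mm [-217.453    -7.355   128.6166] tilt 9.1 side -0.2 yaw -0.4 F [ 0.5188 -0.3739  0.2949] q [ 0.5913  0.2922 -0.2736  2.029  -0.1085  0.8135 -0.0409] w 0.06460433450385254
scene module_center [-12.6737 -15.5995  53.6686] sd [1.9025 0.7487 1.0736]
scene back_edge [-25.6764 -13.4822   1.9764] sd [2.3704 1.2294 0.2057]
scene front_edge [-24.0428 -11.9391 109.4126] sd [2.806  0.0762 0.9839]
scene fence_foot [-259.1506  -29.3615  -23.5922] sd [260.2233  27.6037  19.9188]
top module_center [-12.4671 -11.0837  56.5823] sd [0.7715 0.7801 0.4108]
top back_edge [-24.0549  -8.0362   0.3037] sd [1.4378 1.3266 0.5639]
top front_edge [-28.5455 -11.8179 114.5253] sd [0.066  0.541  0.8692]
top catch_left_nose [-277.7085   20.2432   35.7561] sd [240.7833  62.6885  77.4416]
top catch_right_nose [-32.8219 -87.0988 117.6557] sd [0.028  1.0512 0.7933]
scene electric_driver [ 0.4874  0.2765 -0.0047] 0.59
scene fan [ 0.3816 -0.4505 -0.0009] 0.72
scene screw_dish [ 0.3834 -0.3452 -0.0014] 0.44
```

View pics/s4.png

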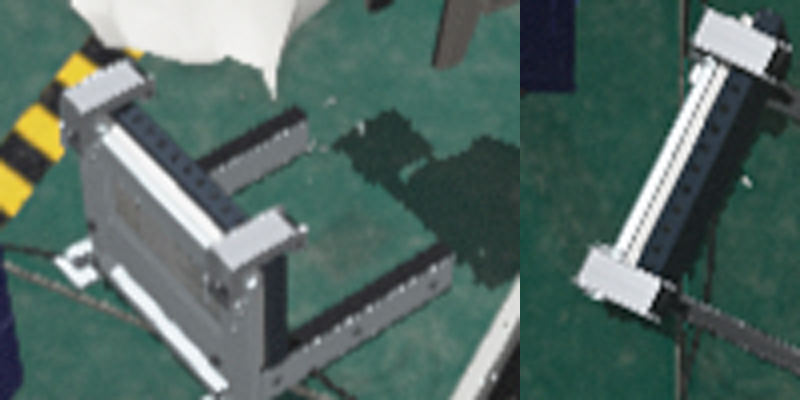

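The module is plumb (28 mm, 112 mm), and the arm is clear. I'll compare the catch plates with the rest-state pictures to confirm that both are fully down.

```bash
python3 -c "
from plan import *
s=[snapshot('scene') for _ in range(3)][-1]; t=snapshot('top')
cv2.imwrite('pics/s5r.png',s)
K,o,Ac=cam('scene'); 
def px(c,f):
    K,o,Ac=cam(c); p=Ac.T@(F+A@np.array(f)-o); return (K@p/p[2])[:2]
z0=cv2.imread('pics/s0.png'); t0=cv2.imread('pics/t0.png')
tiles=[]
for c,i0,i1 in (('scene',z0,s),('top',t0,t)):
  for y in (85,-87):
    u,v=px(c,[-.018,y/1000,.122]).round().astype(int); d=11
    print(c,y,u,v,'rise px for 5mm nose',px(c,[-.034,y/1000,.121])-px(c,[-.036,y/1000,.116]))
    def plate(im): return (cv2.cvtColor(im,cv2.COLOR_BGR2GRAY)).astype(np.float32)
    T=plate(i0)[v-d:v+d,u-d:u+d]; r=cv2.matchTemplate(plate(i1)[v-d-4:v+d+4,u-d-4:u+d+4],T,cv2.TM_CCOEFF_NORMED)
    print('match',np.array(np.unravel_index(r.argmax(),r.shape))-4,r.max())
    if c=='scene': tiles.append(np.vstack([cv2.resize(i[v-16:v+16,u-20:u+20],(400,300),interpolation=cv2.INTER_NEAREST) for i in (i0,i1)]))
cv2.imwrite('pics/s5.png',np.hstack(tiles))
"
```

```text
scene 85 307 230 rise px for 5mm nose [-0.6272 -0.8909]
match [ 4 -4] 0.21316415
scene -87 269 192 rise px for 5mm nose [-0.7116 -0.9568]
match [0 0] 0.9568235
top 85 269 213 rise px for 5mm nose [-0.9613 -0.3995]
match [0 0] 0.9551406
top -87 297 152 rise px for 5mm nose [-0.816  -0.6808]
match [0 0] 0.85652643
```

View pics/s5.png

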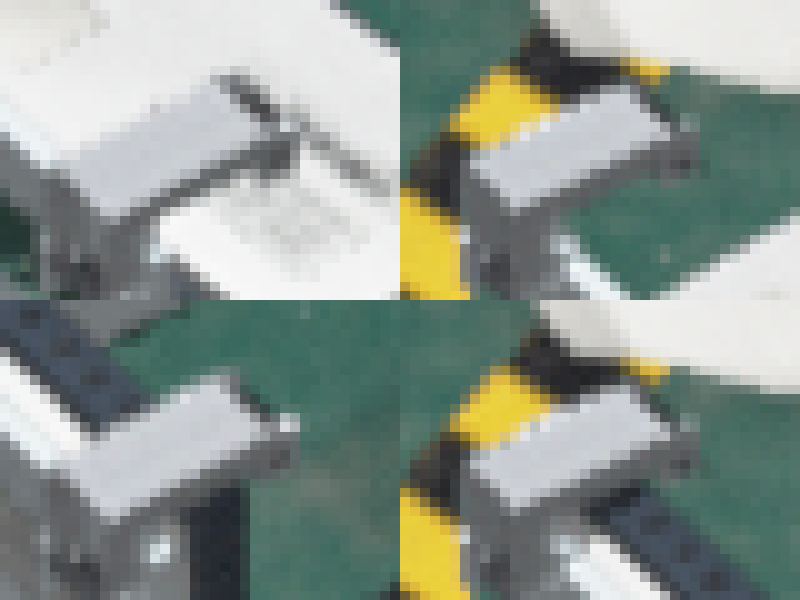

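```bash
python3 -c "
from plan import *
s=np.mean([cv2.cvtColor(snapshot('scene'),7-1).astype(float) for _ in range(4)],0)
g0=cv2.cvtColor(cv2.imread('pics/s0.png'),6).astype(float)
for nm,u0,v0,ua,ub in (('L',307,230,299,313),('R',269,192,262,276)):
  out=[]
  for u in range(ua,ub):
    # plate lower edge row predicted from picture: from (u0-9,v0+5.5) to (u0+7,v0-2)
    ve=v0+5.5-(u-(u0-9))*7.5/16+ (0 if nm=='L' else 0)
    e=[]
    for g in (g0,s):
      vv=np.arange(int(ve)-3,int(ve)+4); c=g[vv,u]; d=np.clip(c[:-1]-c[1:],0,None); d[d<15]=0
      e.append((d*(vv[:-1]+.5)).sum()/max(d.sum(),1e-6))
    out.append([u,e[0],e[1],e[1]-e[0]])
  o=np.array(out); print(nm); print(o[:,[0,1,3]].T.round(2))
"
```

```text
L
[[299.   300.   301.   302.   303.   304.   305.   306.   307.   308.
  309.   310.   311.   312.  ]
 [236.19 235.57 235.15 234.24 233.73 233.21 232.53 232.22 231.21 231.02
  230.18 230.   229.24 228.79]
 [  0.02  -0.05  -0.     0.23   0.06  -0.04   0.04  -0.01   0.24   0.06
    0.21   0.02   0.16  -0.21]]
R
[[262.   263.   264.   265.   266.   267.   268.   269.   270.   271.
  272.   273.   274.   275.  ]
 [197.03 196.25 196.03 195.23 195.04 194.19 193.53 193.26 192.54 192.19
  191.49 191.19 190.51 190.5 ]
 [  0.    -0.01   0.03   0.    -0.    -0.01   0.04  -0.03   0.     0.33
    0.    -0.    -0.04   0.  ]]
```

Neither catch plate has shifted from its rest position (under 0.1 px on average), so both catches are down. Handing in.

```bash
python3 -c "
from h import *
print(finish_job())"
```

```text
the job is handed in; nothing more can be done
None
```

The drive module stands upright and plumb against the fence with both roller catches down in front of it by camera measurement; the gripper is clear, the driver, fan and dish read within about 4 mm of where they started, and the job is handed in (the call returned no verdict).

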